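# Load the copper-foil spool and set the stand to run

### The job

Put the copper-coloured spool upright on the spindle of the grey unwinding stand, slotted side down as it stands now, so that it sits fully home with the hub's little drive pin inside one of its slots. Then press the stand's black knob down and turn it clockwise from the red dot to the green dot, letting it spring back up there. Leave the other spools and everything else on the bench where they are.

Things in the scene. Friction and masses are not known exactly. Their poses are not given: they have to be found in the camera images.
- spool: full spool of copper foil, white plastic flanges with a copper-coloured band on top, 60 mm diameter, 50 mm tall, about 250 g, upright. Origin: centre of its underside, z up along the bore. Through bore of 16.4 mm diameter. Underside: four open radial slots, along its own +x, +y, -x and -y, from 14 mm radius to the rim, 8.7 mm wide at 22 mm radius, 7 mm deep.
- spool_blue: bystander: spool of the same size and white flanges, wound with blue, blue band on top; origin at the centre of its underside
- spool_grey: bystander: spool of the same size and white flanges, wound with silver-grey, grey band on top; origin at the centre of its underside
- stand: grey unwinding stand, fixed to the bench: base plate 110 (x) x 230 (y) x 16 mm, origin under its centre. Spindle at (0, +62.5) mm; white knob housing 62 x 62 mm, top 40 mm above the bench, at (0, -62.5) mm in its frame.
- spindle_foot (a point): on the spindle's axis, z up, level with the top of the black hub disc (56 mm diameter, 22 mm above the bench); a seated spool has its origin here. The fixed hub carries one yellow drive pin, 6 mm diameter, 5 mm high, 22 mm from the axis; its direction round the axis differs every time and is not measured. A spool whose slots miss the pin stops 5 mm high.
- spindle_tip (a point): tip of the steel spindle, 14 mm diameter, 58 mm above the hub disc; its last 10 mm taper to 7 mm diameter
- knob_grip (a point): on the knob's axis, where to grip it: a black bar 40 mm long (its x axis, white stripe towards +x), 12 mm wide (y), 28 mm high on a 44 mm disc; this point is 6 mm below the bar's top and 22 mm above the disc. At rest, 76 mm above the bench; it turns and sinks with the knob.
- press (a joint): how far the knob is pressed down, 0 to 0.007 m, against a spring (3 N at the start, 6.5 N at the bottom). A catch lets it turn only when pressed at least 5 mm.
- selector (a joint): turn of the knob, 0 (stripe at the red dot, load) to 1.28 rad (stripe at the green dot, run), clockwise seen from above. It springs up again only within about 0.1 rad of either end.
- glue: bystander: white glue bottle, 54 mm diameter, 150 mm tall, origin at the centre of its underside
- jar: bystander: glass jar with black lid, 70 mm diameter, 85 mm tall, origin at the centre of its underside
- disc: bystander: white ceramic blank, 100 mm diameter, 9 mm thick, origin at the centre of its underside
- spatula: bystander: small spatula with a dark wooden handle, lying flat along its x
Mind the look-alikes: they are no part of the job. What is shaped like the spool but turquoise is not meant.

How it is judged:
On the way, in this order (a step that is already met when the one before it is completed fails the run):
1. the copper spool is seated on the spindle, down on the hub with the drive pin in a slot (horizontal distance between spool and spindle_foot below 0.003 m and z of spool in the frame of spindle_foot below 0.002 m and angle between spool's own z axis and vertical below 0.04 rad), for 0.2 s.
2. the knob is pressed down and turned while the spool stays seated (all of step 1 and value of joint press above 0.0035 m and value of joint selector above 0.4 rad).
3. the knob has been turned to the green dot and has sprung back up (all of step 1 and value of joint selector above 1.1 rad and value of joint press below 0.0015 m), for 0.2 s.
At the end, for the whole second after the job is handed in: The copper spool stands on the spindle, its underside centre within 3 mm of the axis and less than 2 mm above the hub, tilted under 0.04 rad and at rest, and the knob is up (pressed less than 1.5 mm) and turned past 1.1 rad (all of step 3 and linear speed of spool below 0.02 m/s); the robot touches nothing.
It fails at once if a bystander is moved by more than 30 mm or tipped over (distance of any of spool_blue, spool_grey, glue, jar, disc, spatula from where it was at the start of the episode above 0.03 m or angle between any of spool_blue, spool_grey, glue, jar, disc, spatula's own z axis and vertical above 0.5 rad).
It also fails if it takes over 67 s, if anything falls off the work surface, if the arm or the gripper's body presses on something with over 40 N, if the wrist force passes 120 N, or if a joint passes its speed limit or range.

### The arm

A 6-joint arm with a two-finger parallel gripper is mounted at the origin on the work surface. World frame = base frame: x ahead of the robot, y to its left, z up, the work surface at z = 0. Lengths are in m, angles in rad, forces in N, time in s.
With the tool pointing down it reaches from about 0.35 to 0.975 m from the base axis. Payload 7.1 kg.
Tool frame: the origin (TCP) lies midway between the tips of the shut fingers; the grasp point (between the pads) lies 19 mm behind it; z points along the fingers, y is the line along which they close (so a half turn about z gives the same grasp; the last joint's range is limited). The gripper opens to 88 mm and grips with 3 to 60 N. Pads are 20 mm wide; open, the fingers measure 115 mm over their backs; the gripper's body (75 mm by 178 mm) begins 61 mm behind the grasp point.
Start: joints at [1.323, 0.423, 1.63, -0, 1.089, -0.019], TCP at [0.142, 0.609, 0.223] pointing down, gripper open.
Joint ranges: [-3, 3], [-0.9, 2.11], [0.09, 2.58], [-1.31, 4.45], [0.11, 2.69], [-2.54, 2.54]. Speed limits (rad/s): [2.39, 2.39, 3.01, 3.14, 3.14, 3.14].

### API

Orientations are given as a unit quaternion [w, x, y, z].
In Python, from station import move_pose, movel, movej, command_gripper, wait, inverse_kinematics, read_camera, camera_info, MotionError, job_done, get_time, get_joint_pos, get_qvel, get_effort, get_tcp_pos, get_ee_rot, get_ft_force, get_ft_torque, get_grip_width, get_finger_force gives the robot as it stands. Calls block until the motion is done:
- move_pose(position, orientation): joint-space move of the TCP to a pose.
- movel(position, frame=None, v=0.15, until_force=None): straight line of the TCP; frame=None keeps the orientation; v is the mean speed in m/s. With until_force (N) it stops when the force on the tool has changed by that much, and returns True; else False.
- movej(angles): joint-space move.
- command_gripper(opening): opening from 0.0 (shut) to 1.0 (fully open); the grip force is fixed at half the most; returns when the fingers have stopped.
- wait(seconds).
- inverse_kinematics(position, orientation): joint angles nearest the present ones, or None.
- read_camera(name): name is "scene" or "top" or "wrist"; returns the picture (480x640x3 uint8, red, green, blue); there is no depth.
- camera_info(name): a dict with "intrinsics" (3x3 intrinsics, pixels), "T" (4x4, takes a point from camera to world coordinates); the wrist camera has in their place "tool_from_camera" (4x4, takes a point from camera to tool coordinates, whose origin is the TCP and whose axes are the flange's). Camera axes: x right, y up, looking along -z (the intrinsics and any distortion apply to the point x, -y, -z); pixel columns grow to the right and rows downward; lengths in m; the calibration is good to about 2 mm. A picture is of the moment at which its call begins: read the wrist's pose just before it. camera_info takes no time and is no camera call.
A pose or a line that the arm cannot do raises MotionError and nothing moves.
- job_done(): hands the job in; it is judged then, once.
Readings, each from a call of its own:
- get_time(): time.
- get_joint_pos(): joint angles.
- get_qvel(): joint speeds.
- get_effort(): joint torques, N m.
- get_tcp_pos(): TCP position.
- get_ee_rot(): TCP orientation.
- get_ft_force(): force on the tool from outside, world axes, zero at the start.
- get_ft_torque(): the same for the moment, N m.
- get_grip_width(): opening from 0.0 (shut) to 1.0 (fully open).
- get_finger_force(): force on a finger pad.
Only numpy, scipy, OpenCV 4.12 (cv2) and the standard library are available. Lean on these libraries where they do the work, as an engineer would, in place of code of your own. Each camera call takes 0.05 s, during which the arm holds its last target. There are 200 camera calls.

## Working session

There is one attempt and no reset: what is moved stays moved. The work goes in short steps, each a Python script; the robot and the scene stay as the last script left them, time stands still between calls to the robot, and variables do not carry over. Pictures are saved under pics/ and viewed, at most 10 in all, crops included, and the job is handed in when it is done.

```bash
ls; mkdir -p pics; python3 - <<'E'
from station import *
import cv2,numpy as np
np.set_printoptions(precision=4,suppress=True)
for n in ["top","scene"]:
    im=read_camera(n); cv2.imwrite(f"pics/{n}0.png",im[:,:,::-1])
    print(n,camera_info(n))
print(camera_info("wrist"),get_time(),get_tcp_pos(),get_ee_rot())
E
```

```text
pics
top {'intrinsics': array([[433.8916,   0.    , 327.1694],
       [  0.    , 433.8916, 242.3102],
       [  0.    ,   0.    ,   1.    ]]), 'T': array([[-0.0221,  0.9746, -0.2227,  0.3514],
       [-0.9998, -0.0218,  0.0038, -0.0697],
       [-0.0011,  0.2227,  0.9749,  1.1174],
       [ 0.    ,  0.    ,  0.    ,  1.    ]])}
scene {'intrinsics': array([[618.5473,   0.    , 317.2015],
       [  0.    , 618.5473, 241.2567],
       [  0.    ,   0.    ,   1.    ]]), 'T': array([[ 0.8591, -0.4032,  0.3151,  1.0165],
       [ 0.5116,  0.689 , -0.5133, -0.782 ],
       [-0.0101,  0.6022,  0.7983,  1.1623],
       [ 0.    ,  0.    ,  0.    ,  1.    ]])}
{'intrinsics': array([[415.2206,   0.    , 322.5435],
       [  0.    , 415.2206, 239.4503],
       [  0.    ,   0.    ,   1.    ]]), 'tool_from_camera': array([[ 0.0003,  0.9686,  0.2487,  0.0675],
       [ 1.    , -0.0002, -0.0003, -0.001 ],
       [-0.0003,  0.2487, -0.9686, -0.1601],
       [ 0.    ,  0.    ,  0.    ,  1.    ]])} 0.1 [0.1416 0.6082 0.222 ] [-0.0001  0.1142  0.9935 -0.0007]
```

View pics/top0.png

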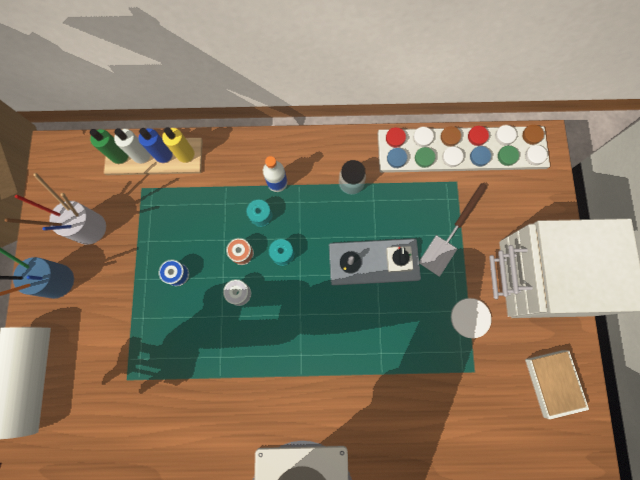

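View pics/scene0.png

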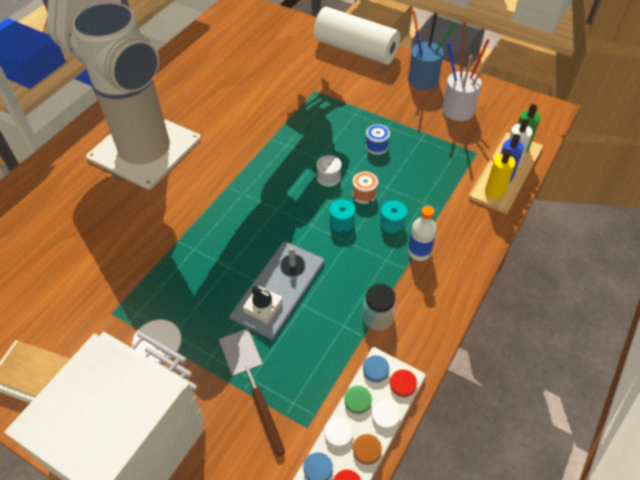

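```bash
cat > h.py <<'E'
from station import *
import cv2,numpy as np
from scipy.spatial.transform import Rotation as Ro
np.set_printoptions(precision=4,suppress=True)
def cam(name,tcp=None,q=None):
    c=camera_info(name)
    if name!="wrist": return c["intrinsics"],c["T"]
    T=np.eye(4); T[:3,:3]=q2R(q); T[:3,3]=tcp
    return c["intrinsics"],T@c["tool_from_camera"]
def q2R(q): return Ro.from_quat(q,scalar_first=True).as_matrix()
def R2q(R): return Ro.from_matrix(R).as_quat(scalar_first=True)
def ray(KT,u,v,z):
    K,T=KT; d=T[:3,:3]@np.array([(u-K[0,2])/K[0,0],-(v-K[1,2])/K[1,1],-1]); o=T[:3,3]
    return o+d*(z-o[2])/d[2]
def proj(KT,P):
    K,T=KT; p=T[:3,:3].T@(np.asarray(P)-T[:3,3]); return np.array([K[0,2]-K[0,0]*p[0]/p[2],K[1,2]+K[1,1]*p[1]/p[2]])
def down(yaw):  # tool z down, tool x at angle yaw in the world
    c,s=np.cos(yaw),np.sin(yaw); return R2q(np.array([[c,s,0],[s,-c,0],[0,0,-1]]))
def snap(f):
    t,q=np.array(get_tcp_pos()),np.array(get_ee_rot()); im=read_camera("wrist")
    cv2.imwrite(f"pics/{f}.png",im[:,:,::-1]); np.savez(f"pics/{f}.npz",t=t,q=q); return im,cam("wrist",t,q)
def load(f):
    d=np.load(f"pics/{f}.npz"); return cv2.imread(f"pics/{f}.png")[:,:,::-1],cam("wrist",d["t"],d["q"])
def view(target,el,az,dist,flip=True): # tool pose with camera looking at target from azimuth az, elevation el
    b=np.array([np.cos(el)*np.cos(az),np.cos(el)*np.sin(az),np.sin(el)])
    x=np.cross([0,0,1],b); x/=np.linalg.norm(x); y=np.cross(b,x)
    if flip: x,y=-x,-y
    T=np.eye(4); T[:3,:3]=np.c_[x,y,b]; T[:3,3]=np.asarray(target)+dist*b
    T=T@np.linalg.inv(camera_info("wrist")["tool_from_camera"])
    return T[:3,3],R2q(T[:3,:3])
E
python3 - <<'E'
from h import *
im=cv2.imread("pics/top0.png"); hsv=cv2.cvtColor(im,cv2.COLOR_BGR2HSV); K=cam("top")
m=cv2.inRange(hsv,(3,90,90),(18,255,255)); m[:, :200]=0;m[:,300:]=0;m[:220]=0;m[280:]=0
v,u=np.nonzero(m); print("copper",u.mean(),v.mean(),len(u)); S=ray(K,(u.min()+u.max())/2,(v.min()+v.max())/2,.05); print(S)
for n,p,z in [("tur1",(281,245),.05),("tur2",(259,207),.05),("grey",(236,287),.05),("blue",(172,269),.05),("hub",(350,262),.022),("knob",(401,257),.08),("bottle",(271,160),.15),("jar",(353,172),.085)]: print(n,ray(K,*p,z))
H=ray(K,350,262,.022)
print(Ro.from_matrix(q2R(get_ee_rot())).as_euler('zyx'))
for yaw in np.arange(-3,3.2,.5):
    a=inverse_kinematics(list(S[:2])+[.18],down(yaw)); b=inverse_kinematics(list(H[:2])+[.21],down(yaw))
    print(yaw,a,b)
for az in np.arange(-3,3.2,.5):
    p,q=view([S[0],S[1],.01],.75,az,.30); print("ob",az,p,inverse_kinematics(p,q))
E
```

```text
copper 239.33207547169812 251.36603773584906 265
[0.5765 0.1468 0.05  ]
tur1 [0.5909 0.0426 0.05  ]
tur2 [0.6923 0.0993 0.05  ]
grey [0.4873 0.1534 0.05  ]
blue [0.5358 0.3138 0.05  ]
hub [ 0.5486 -0.1314  0.022 ]
knob [ 0.5478 -0.2526  0.08  ]
bottle [0.7773 0.0563 0.15  ]
jar [ 0.7686 -0.1433  0.085 ]
[-2.9128 -0.0003  3.1402]
-3.0 [ 0.2293  0.4309  1.7305 -0.      0.9802 -1.4831] [-0.2561  0.3499  1.7769 -0.      1.0148 -1.9685]
-2.5 [ 0.2293  0.4309  1.7305 -0.      0.9802 -1.9831] [-0.2561  0.3499  1.7769 -0.      1.0148 -2.4685]
-2.0 [ 0.2293  0.4309  1.7305 -0.      0.9802 -2.4831] None
-1.5 None None
-1.0 None [-0.2561  0.3499  1.7769 -0.      1.0148  2.3147]
-0.5 [ 0.2293  0.4309  1.7305 -0.      0.9802  2.3001] [-0.2561  0.3499  1.7769 -0.      1.0148  1.8147]
0.0 [ 0.2293  0.4309  1.7305 -0.      0.9802  1.8001] [-0.2561  0.3499  1.7769 -0.      1.0148  1.3147]
0.5 [ 0.2293  0.4309  1.7305 -0.      0.9802  1.3001] [-0.2561  0.3499  1.7769 -0.      1.0148  0.8147]
1.0 [ 0.2293  0.4309  1.7305 -0.      0.9802  0.8001] [-0.2561  0.3499  1.7769 -0.      1.0148  0.3147]
1.5 [ 0
[... 601 characters left out ...]
78  1.7702  0.6521  1.0367  2.4757]
ob -1.0 [0.6169 0.0821 0.116 ] [-0.0993  0.7236  1.5043  0.4518  1.3186  2.2666]
ob -0.5 [0.643  0.1094 0.116 ] [0.022  0.8276 1.2855 0.2726 1.5364 2.0126]
ob 0.0 [0.6528 0.1458 0.116 ] [0.1617 0.8881 1.1581 0.0875 1.6586 1.7153]
ob 0.5 [0.6439 0.1825 0.116 ] [ 0.3063  0.8885  1.1572 -0.1041  1.6564  1.3985]
ob 1.0 [0.6185 0.2105 0.116 ] [ 0.4447  0.8288  1.2829 -0.2883  1.5301  1.1017]
ob 1.5 [0.5829 0.2228 0.116 ] [ 0.5629  0.7253  1.5008 -0.4666  1.3079  0.848 ]
ob 2.0 [0.5456 0.2166 0.116 ] [ 0.6387  0.5996  1.7663 -0.6669  1.021   0.638 ]
ob 2.5 [0.516  0.1932 0.116 ] [ 0.6296  0.4738  2.0341 -0.9472  0.6877  0.4701]
ob 3.0 [0.5011 0.1585 0.116 ] None
```

```bash
python3 - <<'E'
from h import *
S=np.array([.5765,.1468]); H=np.array([.5486,-.1314])
move_pose([*S,.18],down(2.39)); wait(.3); a,_=snap("s1"); print(get_time(),get_tcp_pos())
p,q=view([*S,.01],.75,1.2,.28); move_pose(p,q); wait(.3); b,_=snap("s2"); print(get_time(),get_tcp_pos())
movel([p[0],p[1],.21],v=.3)
move_pose([*H,.21],down(2.39)); wait(.3); c,_=snap("s3"); print(get_time(),get_tcp_pos())
E
python3 - <<'E'
import cv2,numpy as np
i=[cv2.imread(f"pics/s{k}.png") for k in (1,2,3)]
b=i[1][::-1,::-1]
o=np.zeros((600,800,3),np.uint8)
o[:300,:400]=cv2.resize(i[0],(400,300)); o[:300,400:]=cv2.resize(b,(400,300)); o[300:,:400]=cv2.resize(i[2],(400,300))
cv2.imwrite("pics/m1.png",o)
E
```

```text
2.7167 [0.5764 0.1471 0.18  ]
4.4833 [0.5998 0.2042 0.1025]
7.0917 [ 0.5487 -0.1311  0.21  ]
```

View pics/m1.png

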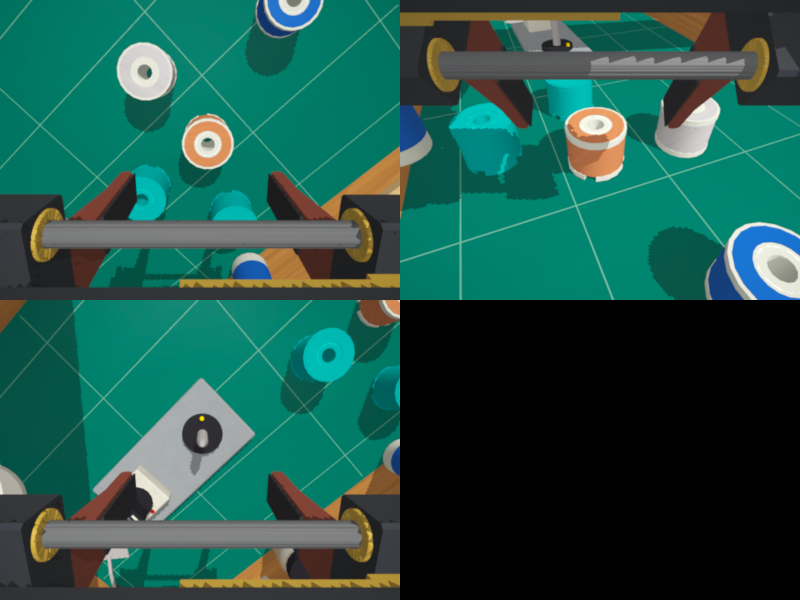

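```bash
python3 - <<'E'
from h import *
a,Ka=load("s1"); b,Kb=load("s2"); c,Kc=load("s3")
# centroids
def hsv(i): return cv2.cvtColor(np.ascontiguousarray(i),cv2.COLOR_RGB2HSV)
m=cv2.inRange(hsv(a),(3,90,90),(18,255,255)); m[:,:280]=0;m[:,390:]=0;m[:185]=0;m[275:]=0
m2=cv2.inRange(hsv(c),(22,150,120),(35,255,255)); m2[260:]=0
v,u=np.nonzero(m2); print("pin",u.mean(),v.mean(),len(u)); P=ray(Kc,u.mean(),v.mean(),.027);print(P)
A=cv2.resize(a[175:285,270:390],None,fx=3.3,fy=3.3,interpolation=2)
B=cv2.resize(np.ascontiguousarray(b[::-1,::-1])[160:300,255:375],None,fx=3.3,fy=3.3,interpolation=2)
C=cv2.resize(c[160:300,260:380],None,fx=3.3,fy=3.3,interpolation=2)
o=np.zeros((600,800,3),np.uint8)
o[:A.shape[0]//1,:396]=A[:, :396]; 
o[:B.shape[0],400:796]=B[:600,:396]
cv2.imwrite("pics/m2.png",o[:,:,::-1]); 
D=np.zeros((470,800,3),np.uint8); D[:C.shape[0],:396]=C[:470,:396]; 
E_=cv2.resize(c[280:380,160:300],None,fx=2.8,fy=2.8,interpolation=2); D[:280,400:792]=E_
cv2.imwrite("pics/m3.png",D[:,:,::-1])
E
```

```text
pin 322.52542372881356 189.0677966101695 59
[ 0.5321 -0.1165  0.027 ]
```

View pics/m2.png

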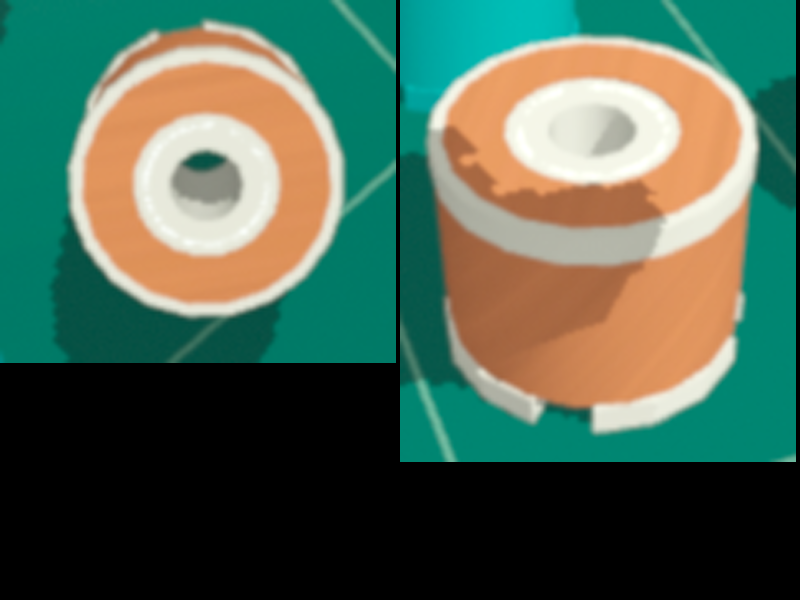

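View pics/m3.png

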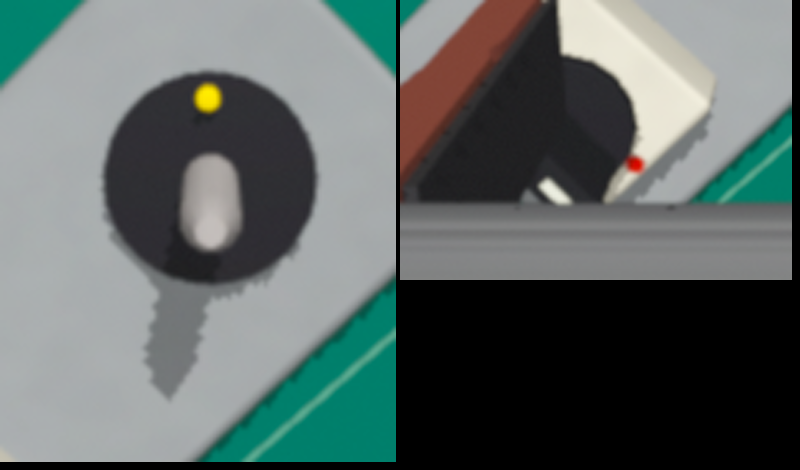

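```bash
python3 - <<'E'
from h import *
_,Ka=load("s1"); _,Kb=load("s2"); _,Kc=load("s3")
S=ray(Ka,332.6,230.4,.05); print("spool",S)
for n,K,pts in [("s2",Kb,[(639-293.5,479-288.5),(639-313.2,479-291.2)]),("s1",Ka,[(317.6,185),(331.5,181.7)])]:
    r=[ray(K,*p,0)-S for p in pts]
    print(n,[(np.hypot(*x[:2]),np.degrees(np.arctan2(x[1],x[0]))) for x in r], "w",np.linalg.norm((r[0]-r[1])[:2]))
Hd=ray(Kc,323.8,213.6,.022); Ht=ray(Kc,323.6,230.3,.08); P=ray(Kc,322.5,189.1,.027)
print("hub",Hd,"tip",Ht,"pin",P)
for h in (Hd,Ht): d=P-h; print(np.hypot(*d[:2]),np.degrees(np.arctan2(d[1],d[0])))
print(ray(Kc,235/2.8+160,163/2.8+280,.04),"red dot")
print(get_joint_pos())
E
```

```text
spool [0.5814 0.1515 0.05  ]
s2 [(np.float64(0.03035862678293908), np.float64(45.71080264147111)), (np.float64(0.03015221730662873), np.float64(69.822278468687))] w 0.012640097042199134
s1 [(np.float64(0.028752758919588017), np.float64(160.02224065814116)), (np.float64(0.029152866883567746), np.float64(136.7750050982562))] w 0.011673503840291023
hub [ 0.5486 -0.1305  0.022 ] tip [ 0.5492 -0.1314  0.08  ] pin [ 0.5321 -0.1166  0.027 ]
0.02157787591754531 139.9274649829619
0.022643379713352067 138.98205761931354
[ 0.5794 -0.2546  0.04  ] red dot
[-0.2556  0.35    1.7768 -0.      1.0149 -1.0753]
```

```bash
python3 - <<'E'
from h import *
S=np.array([.5814,.1515]); H=np.array([.5489,-.1310])
yaw=2.39; q=down(yaw)
move_pose([*S,.13],q); movel([*S,.014],v=.1,until_force=8); print(get_tcp_pos(),get_time())
command_gripper(0.0); print("grip",get_grip_width()*88,get_finger_force(),get_tcp_pos(),get_time())
movel([*S,.13],v=.15); print(get_grip_width()*88,get_ft_force())
q2=down(yaw-np.radians(8.6))
move_pose([*H,.135],q2); wait(.3); snap("p1"); print(get_tcp_pos(),get_grip_width()*88,get_time())
cv2.imwrite("pics/sc1.png",read_camera("scene")[:,:,::-1])
hit=movel([*H,.0440],v=.06,until_force=6); print(hit,get_tcp_pos(),get_ft_force(),get_time())
E
python3 - <<'E'
import cv2,numpy as np
a=cv2.imread("pics/p1.png");b=cv2.imread("pics/sc1.png")
b=cv2.resize(b[140:340,180:400],None,fx=1.8,fy=1.8)
o=np.zeros((600,800,3),np.uint8);o[:300,:400]=cv2.resize(a,(400,300));o[:360,400:796]=b;cv2.imwrite("pics/m4.png",o[:370])
E
```

```text
[0.5819 0.1516 0.0146] 9.5333
grip 59.7938926765219 30.000340193510056 [0.5815 0.1515 0.0142] 10.0833
60.14109703955485 [-0.917  -0.4369 -3.9811]
[ 0.5491 -0.1303  0.135 ] 59.53471465936559 12.4583
False [ 0.5492 -0.1311  0.0444] [ 0.1275 -0.6214 -2.6742] 14.175
```

View pics/m4.png

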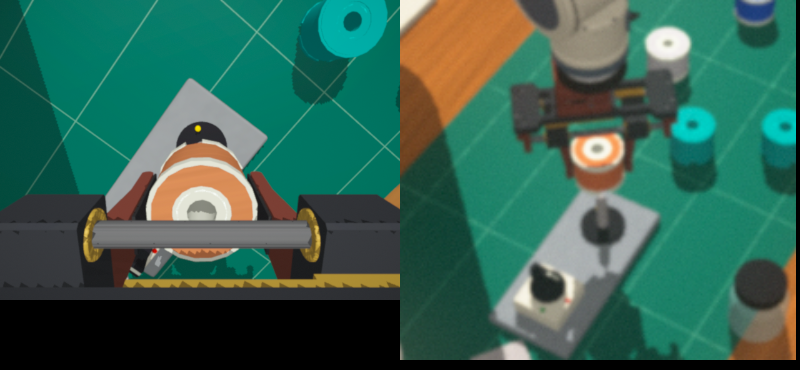

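The spool is held over the stand, with the pin visible at the picture's (198,128), and it has slid down the spindle without resistance. I'll carry on down to the hub.

```bash
python3 - <<'E'
from h import *
H=np.array([.5489,-.1310])
hit=movel([*H,.0352],v=.03,until_force=7); wait(.2); print(hit,get_tcp_pos(),get_ft_force(),get_ft_torque(),get_grip_width()*88,get_time())
E
```

```text
True [ 0.5493 -0.1311  0.0359] [0.9378 0.7722 6.3936] [ 0.0569 -0.0852  0.0935] 59.856049618479446 14.7
```

```bash
python3 - <<'E'
from h import *
H=np.array([.5489,-.1310])
command_gripper(1.0); print(get_grip_width()*88,get_time())
movel([*H,.14],v=.15)
move_pose([.5485,-.2555,.20],down(2.39)); wait(.3); snap("k1"); print(get_tcp_pos(),get_time())
a=cv2.imread("pics/k1.png")
o=np.zeros((480,800,3),np.uint8);o[:300,:400]=cv2.resize(a,(400,300))
o[:390,404:794]=cv2.resize(a[165:295,260:390],(390,390),interpolation=2);cv2.imwrite("pics/m5.png",o)
E
```

```text
87.90128036102206 15.3333
[ 0.5485 -0.2544  0.1995] 17.1417
```

View pics/m5.png

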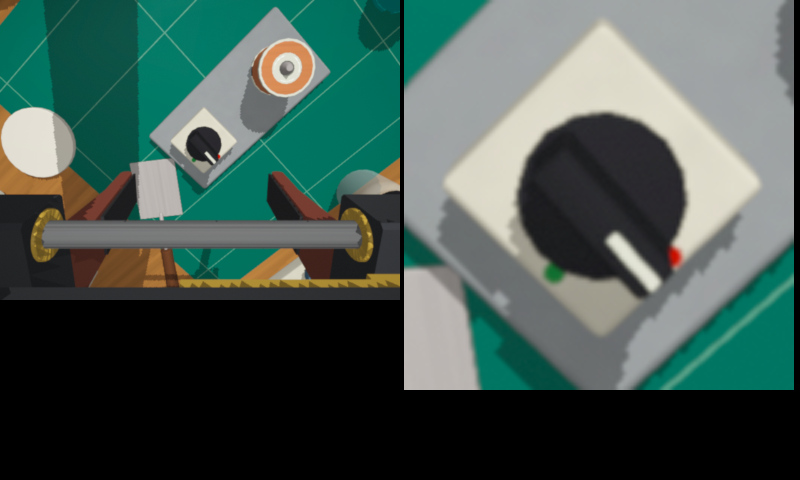

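```bash
python3 - <<'E'
from h import *
_,K=load("k1"); f=lambda x,y,z: ray(K,(x-404)/3+260,y/3+165,z)
print("house",f(602.5,180,.04),"disc",f(602,196,.054))
a,b=f(613,240,.082),f(654,288,.082); print("stripe",a,b,np.degrees(np.arctan2(*(b-a)[1::-1])))
c=[f(602,20,.04),f(760,183,.04),f(445,183,.04)]; print([np.linalg.norm(c[0]-c[i]) for i in (1,2)],[np.degrees(np.arctan2(*(c[i]-c[0])[1::-1])) for i in (1,2)])
e=[(a+b)/2]; print("stripe mid",e)
print("red",f(675,256,.04),"green",f(554,273,.04))
print("spool axis",ray(K,287*1.6,68*1.6,.08))
for y in (3.14,3.1,1.84): print(inverse_kinematics([.548,-.2555,.057],down(y)))
E
```

```text
house [ 0.5519 -0.2546  0.04  ] disc [ 0.5525 -0.2555  0.054 ]
stripe [ 0.557  -0.2565  0.082 ] [ 0.572  -0.2574  0.082 ] -3.302749642839107
[np.float64(0.059369224725081486), np.float64(0.05906737980801166)] [np.float64(1.468715333883461), np.float64(-87.09551934087193)]
stripe mid [array([ 0.5645, -0.2569,  0.082 ])]
red [ 0.5803 -0.2546  0.04  ] green [ 0.5617 -0.2814  0.04  ]
spool axis [ 0.5476 -0.1344  0.08  ]
[-0.456   0.6181  1.7627 -0.      0.7607 -2.0252]
[-0.456   0.6181  1.7627 -0.      0.7607 -1.9852]
[-0.456   0.6181  1.7627 -0.      0.7607 -0.7252]
```

```bash
python3 - <<'E'
from h import *
N=np.array([.5523,-.2555]); y0=np.pi
movej(inverse_kinematics([*N,.14],down(y0))); print(movel([*N,.0575],v=.08,until_force=6),get_tcp_pos(),get_time())
command_gripper(0.0); print("w",get_grip_width()*88,get_finger_force(),get_tcp_pos(),get_ft_force(),get_ft_torque(),get_time())
f0=np.array(get_ft_force())
movel([*N,.0510],v=.02); wait(.2); print("press",get_tcp_pos(),np.array(get_ft_force())-f0)
for d in (.43,.86,1.27):
    move_pose([*N,.0510],down(y0-d)); print(d,get_tcp_pos(),np.array(get_ft_force())-f0,get_ft_torque(),get_grip_width()*88,get_time())
E
```

```text
False [ 0.5527 -0.2557  0.058 ] 19.075
w 11.819932243234131 29.939599335193634 [ 0.5523 -0.2556  0.0575] [0.4804 0.5865 0.3966] [-0.0503 -0.0316 -0.0538] 20.225
press [ 0.5524 -0.2556  0.0512] [-2.3353 -0.1368  5.1375]
0.43 [ 0.5525 -0.2552  0.0512] [-1.3769  0.4029  5.3297] [ 0.3278  0.1758 -0.0366] 12.176959585307852 21.3917
0.86 [ 0.5527 -0.2549  0.0512] [-0.7894  2.4567  4.8594] [ 0.5265 -0.0194  0.0043] 12.33129108497891 21.8833
1.27 [ 0.553  -0.2548  0.0513] [0.015  3.2845 4.5942] [ 0.7455 -0.1279  0.4314] 11.693944788978303 22.3583
```

```bash
python3 - <<'E'
from h import *
N=np.array([.5523,-.2555])
movel([*N,.0572],v=.03); wait(.2); print(get_tcp_pos(),get_ft_force(),get_ft_torque())
command_gripper(1.0); wait(.2); print(get_grip_width()*88,get_ft_force())
movel([*N,.14],v=.15); move_pose([.5485,-.2555,.20],down(2.39)); wait(.3); snap("k2"); print(get_tcp_pos(),get_time())
a=cv2.imread("pics/k2.png"); s=cv2.imread("pics/k1.png")
o=np.zeros((390,790,3),np.uint8); o[:,:390]=cv2.resize(a[165:295,260:390],(390,390),interpolation=2)
o[:,400:]=cv2.resize(a[40:170,390:520],(390,390),interpolation=2);cv2.imwrite("pics/m6.png",o)
E
```

```text
[ 0.5529 -0.2549  0.0574] [3.0225 5.3063 2.2429] [ 0.9568 -0.4676  0.3907]
88.15832102278472 [ 0.514   0.1607 -0.6347]
[ 0.5482 -0.2553  0.1993] 25.9667
```

View pics/m6.png

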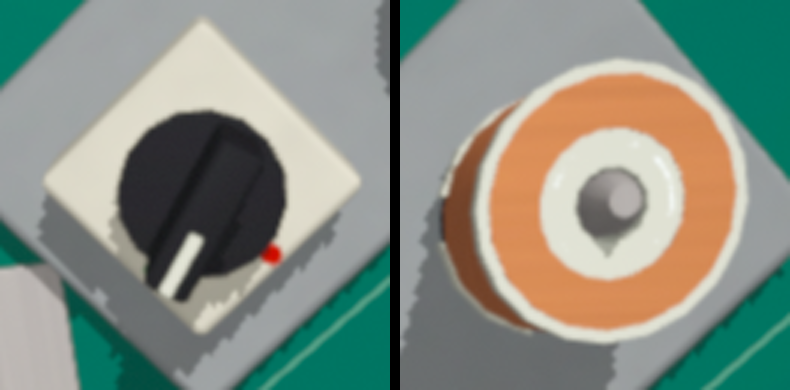

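```bash
python3 - <<'E'
from h import *
_,K=load("k2"); f=lambda x,y,z,ox=260,oy=165: ray(K,x/3+ox,y/3+oy,z)
a,b=f(195,238,.082),f(168,291,.082); d=np.degrees(np.arctan2(*(b-a)[1::-1])); print(d, np.radians(2-d))
# bar length and bar far end to near end: up-height check via top length 40 mm
print(np.linalg.norm(f(243,155,.082)-f(166,298,.082)))
# spool top rim centre at seated height .072 against spindle tip
print("top",f(610,201,.072,390-400/3,40),"tip",f(626,201,.08,390-400/3,40), "diam",np.linalg.norm(f(473,201,.072,390-400/3,40)-f(747,201,.072,390-400/3,40)))
job_done()
E
```

```text
-69.22444740995559 1.2431011152172724
0.03824371958308433
top [ 0.5484 -0.1324  0.072 ] tip [ 0.5494 -0.132   0.08  ] diam 0.060303727152162666
the job is handed in; nothing more can be done
```

The copper spool is seated on the spindle with the drive pin in a slot, and the knob is turned to the green dot (about 1.24 rad) and back up. No bystander was touched on purpose, and the job is handed in; I got no verdict back.

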